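Shut the hot-water valve in the canteen's water box

ROBOT

A 6-joint arm with a two-finger parallel gripper is mounted at the origin on the work surface. World frame = base frame: x ahead of the robot, y to its left, z up, the work surface at z = 0. Lengths are in m, angles in rad, forces in N, time in s.
With the tool pointing down it reaches from about 0.375 to 0.975 m from the base axis. Payload 3.8 kg.
Tool frame: the origin (TCP) lies midway between the tips of the shut fingers; the grasp point (between the pads) lies 19 mm behind it; z points along the fingers, y is the line along which they close (so a half turn about z gives the same grasp; the last joint's range is limited). The gripper opens to 85 mm and grips with 20 to 120 N. Pads are 22 mm wide; open, the fingers measure 114 mm over their backs; the gripper's body (76 mm by 85 mm) begins 54 mm behind the grasp point. The pads swing forward as they close: fully open they stand 13 mm farther back than shut.
Start: joints at [1.078, 0.264, 1.604, -0, 1.274, -0.037], TCP at [0.297, 0.606, 0.231] pointing down, gripper open.
Joint ranges: [-2.63, 2.63], [-0.94, 2.18], [0.31, 2.57], [-1.31, 4.45], [0, 2.66], [-2.55, 2.55]. Speed limits (rad/s): [2.57, 2.57, 3.14, 3.14, 3.14, 3.14].

INTERFACE

Orientations are given as a rotation vector (axis times angle).
In Python, from workcell import bot, imaging gives the robot as it stands.
- The arm moves only by the tool step_arm, never from a script. Its argument "series" is a list of rows, each an object of numbers: "grip": the closure, from -1 (fully open) to 1 (shut); "x", "y", "z": the shift along the tool's x, y, z normalised to -1 to 1, where 1 is 500 mm; "ax", "ay", "az": the turn, a rotation vector about the tool's x, y, z normalised to -1 to 1, where 1 is 30 degrees. A call has 1 to 12 rows; each row is the pose to reach, as a shift and turn from the pose commanded when the call began, along the tool's axes at that moment; what a row does not reach only later rows make up. A row lasts 1/10 s, in which the tool goes at most 50 mm and 8.59 degrees, less where a joint would pass 70% of its speed; a pose out of reach is approached as far as the arm can. A call with a number of a shift or a turn outside -1 to 1 is refused whole. A call with a gripper value outside its range is refused whole. The fingers move at their own pace and stop on an object; "force" is the grip in N (left out, the last holds). Time passes only in rows, so rows that repeat a pose let the fingers close. It gives the time, the measured TCP pose, the force, the opening and the grip force at its end, in the units of the state.
- bot.read_state(): the state, without advancing time (a new reading comes with each control period).
- imaging.read_camera(name): name is "scene" or "top" or "wrist"; returns a dict with "img" (480x640x3 uint8, red, green, blue), "fx", "fy", "cx", "cy" (pixels), "k1" (the pictures are not rectified: a ray, as slopes to the right and down, at radius r is drawn at 1 + k1 r^2 times it, then the intrinsics apply), "R" (3x3) and "t" (3): a world point X has camera coordinates R X + t. Camera axes: x right, y down, z forward; pixel columns grow to the right and rows downward; lengths in m; the calibration is good to about 2 mm. A picture is of the moment at which its call begins. There is no depth.
- bot.finish_job(): hands the job in; it is judged then, once.
The state is a dict: "time": time; "q": joint angles; "joint_vel": joint speeds; "joint_torque": joint torques, N m; "tool_pos": TCP position; "tcp_rot": TCP orientation; "wrist_force": force on the tool from outside, world axes, zero at the start; "torque": the same for the moment, N m; "width": opening from 0.0 (shut) to 1.0 (fully open); "grip_force": force on a finger pad.
Only numpy, scipy, OpenCV 4.12 (cv2) and the standard library are available. Lean on these libraries where they do the work, as an engineer would, in place of code of your own. Each camera call takes 0.05 s, during which the arm holds its last target. There are 200 camera calls.

TASK

The hot-water feed of the bain-marie has to be shut for service. Slide the steel cover of the valve box along its track until it is fully open, without lifting it (there is a black finger recess in it to push against); then push the red valve lever round a quarter turn to its stop, so that it lies straight across its pipe. Leave the cover open for the fitter, leave the blue lever as it is, and do not disturb the bowls, the cup or the jar.

Things in the scene. Friction and masses are not known exactly. Their poses are not given: they have to be found in the camera images.
- valve_box: Fixed steel box, 330 mm along its x, 380 along its y, 122 high. Origin: centre of its underside, on the counter; x points away from the robot, y to its left, turned by yaw (up to 0.3 rad). Right half: valve compartment (y -186 to +4 mm). Left half: sunken fixed deck, 98 mm high. Long walls (4 mm) guide the cover along y on ledges 10 mm wide, 115 high. Pipe bends stand outside the right wall.
- cover: Loose steel plate, 317 x 186 x 4 mm (x, y, z; axes as the box's), 0.4 to 0.85 kg, flat on the ledges, top 119 mm above the counter, 2.5 mm play to each guide. Origin: centre of its underside. Its y in the box frame: -0.092 to -0.080 at the start (closed or slightly ajar), +0.093 fully open against the left end wall. Slides with its own friction (2 to 8 N), stays where left.
- finger_recess (a point): Centre of the mouth of the black finger recess, level with the top of the cover and in the plate's middle. The recess is a rectangular pan, 90 mm along x by 60 mm along y inside and 16 mm deep, with upright walls for the fingertips to push against.
- hot_lever (a joint): Angle of the RED lever (hot water). 0: open, along its pipe, pointing from its pivot along the box's +y. Grows clockwise seen from above. 1.571: shut, at its stop, across the pipe, pointing along the box's +x. Starts at 0 to 0.2. Stiff: takes about 0.35 N m (6 N at 60 mm from the pivot) and stays where it is left.
- hot_pivot (a point): The red lever's turning axis (vertical), at mid-height of its sleeve, 87 mm above the counter. In the box frame at y = -135 mm and x = -80 mm (near pipe) or +40 mm (far pipe); the two valves swap places from run to run.
- hot_tip (a point): Outer end of the red lever, 80 mm from the pivot, at mid-height of the sleeve. The sleeve is 18 mm wide and 14 mm high (80 to 94 mm above the counter) and covers the outer 58 mm of the lever. The valve body and pipe beneath it reach up to 62 mm above the counter.
- cold_lever (a joint): Angle of the BLUE lever (cold water), measured like the red one; starts at 0 to 0.2 and is to stay there.
- cold_pivot (a point): The blue lever's turning axis; as for the red one, on the other pipe, 120 mm away along the box's x.
- cold_tip (a point): Outer end of the blue lever, which has the same shape and size as the red one.
- bowls: Loose stack of five steel bowls, 124 mm across, 119 mm high, standing to the left of the box. Origin: centre of its underside.
- water_cup: Loose steel cup, 68 mm across, 72 mm high, standing to the right of the box beyond the pipe bends. Origin: centre of its underside.
- pepper_jar: Loose amber jar with a red cap, 54 mm across, 95 mm high, standing to the left of the box, nearer the robot than the bowls. Origin: centre of its underside.

How it is judged:
On the way, in this order (a step that is already met when the one before it is completed fails the run):
1. the cover is slid fully open, to within 16 mm of the left end wall (y of cover in the frame of valve_box above 0.077 m), for 0.2 s.
2. the red lever is pushed shut, to within 6 degrees of its stop (value of joint hot_lever above 1.46 rad), for 0.2 s.
At the end, for the whole second after the job is handed in: The cover lies flat on its ledges, at most 16 mm short of the left end wall; the red lever is shut, within 6 degrees (0.11 rad) of its stop; the blue lever's tip is within 8 mm of, and bowls, cup and jar within 20 mm of, where they started; all is at rest (y of cover in the frame of valve_box above 0.077 m and value of joint hot_lever above 1.46 rad and z of cover in the frame of valve_box below 0.119 m and angle between cover's own z axis and vertical below 0.03 rad and linear speed of cover below 0.02 m/s and velocity of joint hot_lever below 0.05 rad/s and distance of cold_tip from where it was at the start of the episode below 0.008 m and distance of each of bowls, water_cup, pepper_jar from where it was at the start of the episode below 0.02 m); the robot touches nothing.
It fails at once if the cover is lifted or tipped out of its track (raised over 8 mm or tilted over 5 degrees) (z of cover in the frame of valve_box above 0.123 m or angle between cover's own z axis and vertical above 0.087 rad).
It fails at once if the blue lever is moved (tip over 8 mm) (distance of cold_tip from where it was at the start of the episode above 0.008 m).
It fails at once if the bowls, cup or jar are pushed, carried (over 20 mm) or tipped (distance of any of bowls, water_cup, pepper_jar from where it was at the start of the episode above 0.02 m or angle between any of bowls, water_cup, pepper_jar's own z axis and vertical above 0.35 rad).
It also fails if it takes over 56 s, if anything falls off the work surface, if the arm or the gripper's body presses on something with over 40 N, if the wrist force passes 120 N, or if a joint passes its speed limit or range.

## Working session

There is one attempt and no reset: what is moved stays moved. The work goes in short steps, Python scripts to look and compute and a tool call to move; the robot and the scene stay as the last step left them, time stands still between calls to the robot, and variables do not carry over. Pictures are saved under pics/ and viewed, at most 10 in all, crops included, and the job is handed in when it is done.

Besides the shell and the picture viewer there is one more tool, called after "Call:" as name([rows], argument=value, ...), one row to a line, values as JSON. step_arm: Moves the arm, as the interface text tells. Scaled input: -1 to 1 covers 500 mm each way for a shift and 30 degrees each way for a turn. Its arguments: {"type":"object","properties":{"series":{"type":"array","items":{"type":"object","properties":{"grip":{"type":"number"},"x":{"type":"number","minimum":-1,"maximum":1},"y":{"type":"number","minimum":-1,"maximum":1},"z":{"type":"number","minimum":-1,"maximum":1},"ax":{"type":"number","minimum":-1,"maximum":1},"ay":{"type":"number","minimum":-1,"maximum":1},"az":{"type":"number","minimum":-1,"maximum":1}}}},"force":{"type":"number"}},"required":["series"]}

```bash
mkdir -p pics; cat > h.py <<'E'
import numpy as np, cv2
from workcell import bot, imaging
def save(n,f):
    c=imaging.read_camera(n); cv2.imwrite('pics/'+f,c['img'][:,:,::-1]); return c
def ray(c,uv):
    K=np.array([[c['fx'],0,c['cx']],[0,c['fy'],c['cy']],[0,0,1.]])
    d=np.array([(uv[0]-c['cx'])/c['fx'],(uv[1]-c['cy'])/c['fy']]); u=d.copy()
    for _ in range(20): u=d/(1+c['k1']*(u@u))
    R=np.array(c['R']);t=np.array(c['t'])
    return -R.T@t, R.T@np.array([u[0],u[1],1])
def onz(c,uv,z):
    o,d=ray(c,uv); return o+d*(z-o[2])/d[2]
E
python3 - <<'E'
from h import *
for n in ('top','scene'):
    c=save(n,n+'0.png'); print(n,c['fx'],c['k1'],-np.array(c['R']).T@c['t'])
print(bot.read_state())
E
```

```text
top 473.24932048422545 -0.008707130888732977 [0.47136923 0.00501039 0.95930924]
scene 535.4909494763455 -0.12160347038531831 [ 1.06364841 -0.72181783  0.82712768]
{'time': 0.1, 'q': array([ 1.07810835e+00,  2.64723182e-01,  1.60522709e+00,  9.88695522e-07,
        1.27372970e+00, -3.69007510e-02]), 'joint_vel': array([ 0.00083358, -0.00131667, -0.00216283,  0.00060198,  0.00158939,
       -0.00126726]), 'joint_torque': array([ 1.38079009e-03, -5.16703355e+01, -3.68591416e+01,  2.51925815e-05,
        6.38349680e-03, -1.75125770e-06]), 'tool_pos': array([0.29680144, 0.60550545, 0.23006156]), 'tcp_rot': array([-0.70964424, -3.05983033,  0.00316353]), 'wrist_force': array([-0.19849289, -0.33287889,  0.15867284]), 'torque': array([ 0.00500864, -0.06827235,  0.03147352]), 'grip_force': 0.0, 'width': 1.0045215998671582}
```

View pics/top0.png

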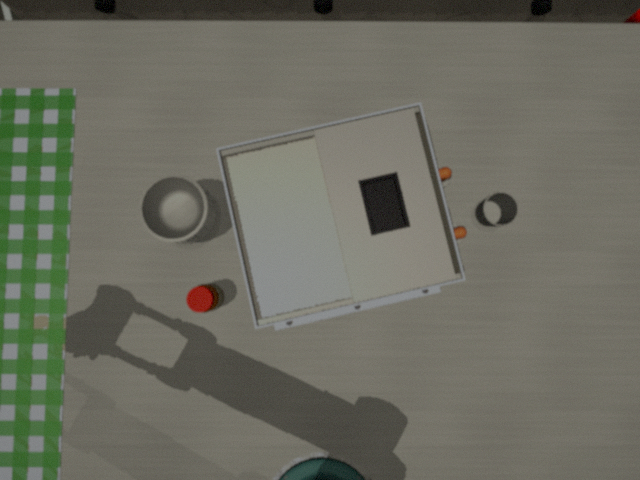

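View pics/scene0.png

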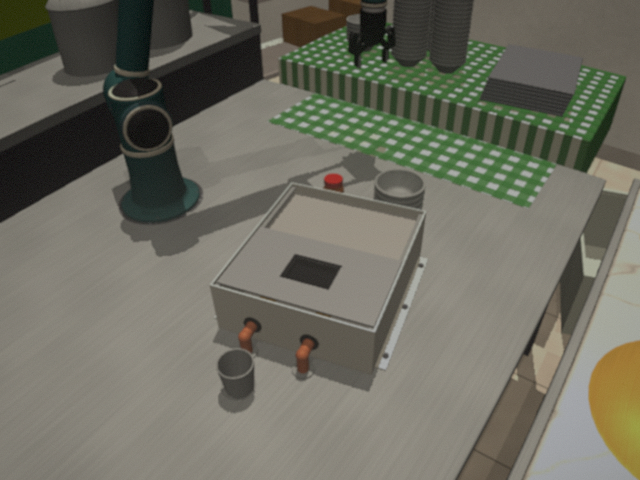

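The top view shows the box corners near (217,150), (421,104), (464,277) and (256,327). The recess is near (384,203), with the bowls and jar on the left and the cup on the right. The scene view shows the cover closed, so no levers are visible yet.

```bash
cat >> h.py <<'E'
from scipy.spatial.transform import Rotation as Ro
def tool():
    s=bot.read_state(); return np.array(s['tool_pos']),Ro.from_rotvec(s['tcp_rot'])
def togo(target,yaw):
    """target world TCP; tool y along box x, pointing down -> shift, turn in step units"""
    p,R=tool(); ex=np.array([np.cos(yaw),np.sin(yaw),0]); z=np.array([0,0,-1.])
    G=Ro.from_matrix(np.column_stack([np.cross(ex,z),ex,z]))
    return R.inv().apply(np.array(target)-p)/.5,(R.inv()*G).as_rotvec(degrees=True)/30
E
python3 - <<'E'
from h import *
c=imaging.read_camera('top'); im=c['img']
co=[onz(c,p,.122)[:2] for p in [(256,327),(217,150),(421,104),(464,277)]] # nearL farL farR nearR
co=np.array(co); ctr=co.mean(0)
ex=(co[1]-co[0])+(co[2]-co[3]); ey=(co[0]-co[3])+(co[1]-co[2])
print('corners',co,'ctr',ctr,'len',np.linalg.norm(ex)/2,np.linalg.norm(ey)/2)
y1=np.arctan2(ex[1],ex[0]);y2=np.arctan2(-ey[0],ey[1]);print('yaw',y1,y2)
m=(im.max(2)<60).astype(np.uint8); m[:150]=0;m[250:]=0;m[:,:340]=0;m[:,430:]=0
k=max(cv2.findContours(m,0,2)[0],key=cv2.contourArea); r=cv2.minAreaRect(k)
b=np.array([onz(c,p,.119)[:2] for p in cv2.boxPoints(r)]);print(r,b,np.linalg.norm(b[1]-b[0]),np.linalg.norm(b[2]-b[1]))
rc=b.mean(0); yaw=(y1+y2)/2
B=np.array([[np.cos(yaw),-np.sin(yaw)],[np.sin(yaw),np.cos(yaw)]])
print('recess',rc,'box frame',B.T@(rc-ctr))
print(togo([*rc,.2],yaw))
E
```

```text
corners [[ 0.37408734  0.11731987]
 [ 0.68861856  0.19168659]
 [ 0.77494833 -0.17642663]
 [ 0.46249806 -0.24865523]] ctr [ 0.57503807 -0.02901885] len 0.321945641259144 0.3772995758124217
yaw 0.2296851177116826 0.23368847420783628
((383.89483642578125, 203.145263671875), (54.76485824584961, 38.545433044433594), 76.50426483154297) [[ 0.63371541 -0.06337693]
 [ 0.65036951 -0.13089339]
 [ 0.55418408 -0.15292903]
 [ 0.53783722 -0.08592646]] 0.06954013557954293 0.09867728852744888
recess [ 0.59402655 -0.10828145] box frame [ 0.00028087 -0.08150487]
(array([-1.16216475, -1.02017209,  0.06214881]), array([-3.33344658e-03,  1.34736076e-03,  1.68695926e+00]))
```

Call:
step_arm([
  {"x":-0.8,"y":-0.7,"z":0,"az":0.85,"grip":1},
  {"x":-0.8,"y":-0.7,"z":0,"az":0.85,"grip":1},
  {"x":-0.8,"y":-0.7,"z":0,"az":0.85,"grip":1},
  {"x":-0.8,"y":-0.7,"z":0,"az":0.85,"grip":1},
  {"x":-0.8,"y":-0.7,"z":0,"az":0.85,"grip":1},
  {"x":-0.8,"y":-0.7,"z":0,"az":0.85,"grip":1},
  {"x":-0.8,"y":-0.7,"z":0,"az":0.85,"grip":1},
  {"x":-0.8,"y":-0.7,"z":0,"az":0.85,"grip":1},
  {"x":-0.8,"y":-0.7,"z":0,"az":0.85,"grip":1},
  {"x":-0.8,"y":-0.7,"z":0,"az":0.85,"grip":1},
  {"x":-0.8,"y":-0.7,"z":0,"az":0.85,"grip":1},
  {"x":-0.8,"y":-0.7,"z":0,"az":0.85,"grip":1},
])

```text
validation failed for argument at $.se...
```

```bash
python3 -c "
from h import *
print(tool()[0],togo([.594,-.108,.17],.232))"
```

```text
[0.29683876 0.6055652  0.2302074 ] (array([-1.16187556, -1.01958091,  0.12214786]), array([-3.33357968e-03,  1.34680726e-03,  1.68636108e+00]))
```

The tool refused the call, and the message is cut off at `$.se...`. I'll send a single complete row with no motion to see what it accepts.

Call:
step_arm([
  {"x":0.0,"y":0.0,"z":0.0,"ax":0.0,"ay":0.0,"az":0.0,"grip":1.0},
])

```text
time: 0.25
tool_pos: [0.2969, 0.6058, 0.2306]
tcp_rot: [-0.71, -3.06, 0.002]
wrist_force: [0.5, -0.2, -0.0]
width: 0.854
grip_force: 0.0
```

The full row was accepted, so I'll send the approach again with every field filled in.

Call:
step_arm([
  {"x":-0.8,"y":-0.7,"z":0.0,"ax":0.0,"ay":0.0,"az":0.85,"grip":1.0},
  {"x":-0.8,"y":-0.7,"z":0.0,"ax":0.0,"ay":0.0,"az":0.85,"grip":1.0},
  {"x":-0.8,"y":-0.7,"z":0.0,"ax":0.0,"ay":0.0,"az":0.85,"grip":1.0},
  {"x":-0.8,"y":-0.7,"z":0.0,"ax":0.0,"ay":0.0,"az":0.85,"grip":1.0},
  {"x":-0.8,"y":-0.7,"z":0.0,"ax":0.0,"ay":0.0,"az":0.85,"grip":1.0},
  {"x":-0.8,"y":-0.7,"z":0.0,"ax":0.0,"ay":0.0,"az":0.85,"grip":1.0},
  {"x":-0.8,"y":-0.7,"z":0.0,"ax":0.0,"ay":0.0,"az":0.85,"grip":1.0},
  {"x":-0.8,"y":-0.7,"z":0.0,"ax":0.0,"ay":0.0,"az":0.85,"grip":1.0},
  {"x":-0.8,"y":-0.7,"z":0.0,"ax":0.0,"ay":0.0,"az":0.85,"grip":1.0},
  {"x":-0.8,"y":-0.7,"z":0.0,"ax":0.0,"ay":0.0,"az":0.85,"grip":1.0},
  {"x":-0.8,"y":-0.7,"z":0.0,"ax":0.0,"ay":0.0,"az":0.85,"grip":1.0},
  {"x":-0.8,"y":-0.7,"z":0.0,"ax":0.0,"ay":0.0,"az":0.85,"grip":1.0},
])

```text
time: 1.45
tool_pos: [0.5035, 0.1122, 0.2314]
tcp_rot: [1.374, 2.824, -0.001]
wrist_force: [0.5, 1.2, 0.3]
width: 0.005
grip_force: 0.0
```

```bash
python3 -c "
from h import *
print(tool()[0],togo([.594,-.108,.17],.232))"
```

```text
[0.50345723 0.1122043  0.23139882] (array([-0.45812215, -0.12924674,  0.1234923 ]), array([3.50402341e-04, 2.83382720e-03, 8.26989358e-01]))
```

Call:
step_arm([
  {"x":-0.46,"y":-0.13,"z":0.12,"ax":0.0,"ay":0.0,"az":0.83,"grip":1.0},
  {"x":-0.46,"y":-0.13,"z":0.12,"ax":0.0,"ay":0.0,"az":0.83,"grip":1.0},
  {"x":-0.46,"y":-0.13,"z":0.12,"ax":0.0,"ay":0.0,"az":0.83,"grip":1.0},
  {"x":-0.46,"y":-0.13,"z":0.12,"ax":0.0,"ay":0.0,"az":0.83,"grip":1.0},
  {"x":-0.46,"y":-0.13,"z":0.12,"ax":0.0,"ay":0.0,"az":0.83,"grip":1.0},
  {"x":-0.46,"y":-0.13,"z":0.12,"ax":0.0,"ay":0.0,"az":0.83,"grip":1.0},
  {"x":-0.46,"y":-0.13,"z":0.12,"ax":0.0,"ay":0.0,"az":0.83,"grip":1.0},
  {"x":-0.46,"y":-0.13,"z":0.12,"ax":0.0,"ay":0.0,"az":0.83,"grip":1.0},
])

```text
time: 2.25
tool_pos: [0.5938, -0.1035, 0.1714]
tcp_rot: [-1.944, -2.467, -0.001]
wrist_force: [0.0, 0.9, -0.1]
width: -0.004
grip_force: 0.0
```

```bash
python3 -c "
from h import *
print(tool()[0],togo([.594,-.108,.108],.232))
save('wrist','w1.png')"
```

```text
[ 0.59383834 -0.10346336  0.17137812] (array([-0.00900042, -0.00179193,  0.12674918]), array([-0.00025498, -0.00155677,  0.00796808]))
```

View pics/w1.png

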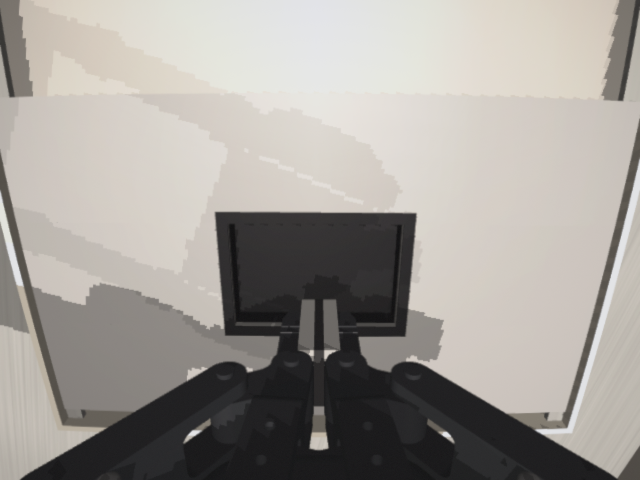

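The wrist view shows the recess centred near (316,272), in line with the closed fingers at column 319. Up in the picture is the box's +y, which is also tool +x.

Call:
step_arm([
  {"x":-0.008,"y":-0.002,"z":0.08,"ax":0.0,"ay":0.0,"az":0.008,"grip":1.0},
  {"x":-0.008,"y":-0.002,"z":0.11,"ax":0.0,"ay":0.0,"az":0.008,"grip":1.0},
  {"x":-0.008,"y":-0.002,"z":0.126,"ax":0.0,"ay":0.0,"az":0.008,"grip":1.0},
  {"x":-0.008,"y":-0.002,"z":0.126,"ax":0.0,"ay":0.0,"az":0.008,"grip":1.0},
  {"x":-0.008,"y":-0.002,"z":0.126,"ax":0.0,"ay":0.0,"az":0.008,"grip":1.0},
])

```text
time: 2.8
tool_pos: [0.5946, -0.1087, 0.1092]
tcp_rot: [1.949, 2.463, 0.001]
wrist_force: [0.4, 0.0, 1.4]
width: -0.002
grip_force: 0.0
```

No contact with the pan floor. Next I'll slide the cover, starting gently.

Call:
step_arm([
  {"x":0.02,"y":0.0,"z":0.0,"ax":0.0,"ay":0.0,"az":0.0,"grip":1.0},
  {"x":0.04,"y":0.0,"z":0.0,"ax":0.0,"ay":0.0,"az":0.0,"grip":1.0},
  {"x":0.06,"y":0.0,"z":0.0,"ax":0.0,"ay":0.0,"az":0.0,"grip":1.0},
  {"x":0.09,"y":0.0,"z":0.0,"ax":0.0,"ay":0.0,"az":0.0,"grip":1.0},
  {"x":0.12,"y":0.0,"z":0.0,"ax":0.0,"ay":0.0,"az":0.0,"grip":1.0},
  {"x":0.15,"y":0.0,"z":0.0,"ax":0.0,"ay":0.0,"az":0.0,"grip":1.0},
  {"x":0.18,"y":0.0,"z":0.0,"ax":0.0,"ay":0.0,"az":0.0,"grip":1.0},
  {"x":0.21,"y":0.0,"z":0.0,"ax":0.0,"ay":0.0,"az":0.0,"grip":1.0},
  {"x":0.24,"y":0.0,"z":0.0,"ax":0.0,"ay":0.0,"az":0.0,"grip":1.0},
  {"x":0.26,"y":0.0,"z":0.0,"ax":0.0,"ay":0.0,"az":0.0,"grip":1.0},
])

```text
time: 3.8
tool_pos: [0.565, 0.0178, 0.1096]
tcp_rot: [1.947, 2.461, 0.001]
wrist_force: [1.0, -5.8, 2.4]
width: 0.001
grip_force: 3.1
```

```bash
python3 -c "
from h import *
s=bot.read_state(); p=s['tool_pos']; print(p,s['wrist_force'])
a=.232;d=p[:2]-np.array([.575,-.029]);print(np.cos(a)*d[0]+np.sin(a)*d[1],-np.sin(a)*d[0]+np.cos(a)*d[1])"
```

```text
[0.56503024 0.01777556 0.10963895] [ 0.99579166 -5.8452006   2.42828147]
0.0010521896229368308 0.04781466122432179
```

Call:
step_arm([
  {"x":0.03,"y":0.0,"z":0.0,"ax":0.0,"ay":0.0,"az":0.0,"grip":1.0},
  {"x":0.06,"y":0.0,"z":0.0,"ax":0.0,"ay":0.0,"az":0.0,"grip":1.0},
  {"x":0.08,"y":0.0,"z":0.0,"ax":0.0,"ay":0.0,"az":0.0,"grip":1.0},
  {"x":0.1,"y":0.0,"z":0.0,"ax":0.0,"ay":0.0,"az":0.0,"grip":1.0},
  {"x":0.11,"y":0.0,"z":0.0,"ax":0.0,"ay":0.0,"az":0.0,"grip":1.0},
  {"x":0.116,"y":0.0,"z":0.0,"ax":0.0,"ay":0.0,"az":0.0,"grip":1.0},
  {"x":0.116,"y":0.0,"z":0.0,"ax":0.0,"ay":0.0,"az":0.0,"grip":1.0},
])

```text
time: 4.5
tool_pos: [0.5518, 0.0741, 0.1095]
tcp_rot: [1.948, 2.462, 0.001]
wrist_force: [0.8, -3.8, 3.2]
width: 0.002
grip_force: 2.2
```

```bash
python3 -c "
from h import *
s=bot.read_state(); p=s['tool_pos']; print(p,s['wrist_force'])
a=.232;d=p[:2]-np.array([.575,-.029]);print(np.cos(a)*d[0]+np.sin(a)*d[1],-np.sin(a)*d[0]+np.cos(a)*d[1])
save('wrist','w2.png');save('top','t2.png')"
```

```text
[0.55175533 0.07405662 0.10949929] [ 0.76048777 -3.83416878  3.16738823]
0.0010733211136307076 0.10564009948580388
```

View pics/w2.png

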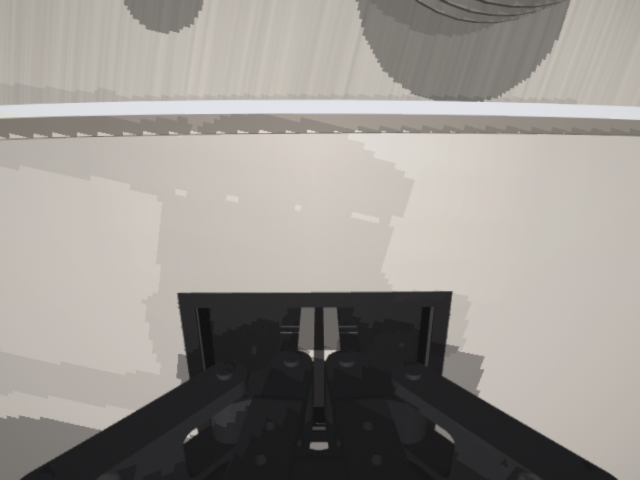

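The wrist view shows the cover's front edge near row 135, just short of the end wall at row 110. I'll press on a few millimetres more.

Call:
step_arm([
  {"x":0.004,"y":0.0,"z":0.0,"ax":0.0,"ay":0.0,"az":0.0,"grip":1.0},
  {"x":0.008,"y":0.0,"z":0.0,"ax":0.0,"ay":0.0,"az":0.0,"grip":1.0},
  {"x":0.008,"y":0.0,"z":0.0,"ax":0.0,"ay":0.0,"az":0.0,"grip":1.0},
  {"x":0.008,"y":0.0,"z":0.0,"ax":0.0,"ay":0.0,"az":0.0,"grip":1.0},
])

```text
time: 5.0
tool_pos: [0.5509, 0.0773, 0.1092]
tcp_rot: [1.949, 2.461, 0.0]
wrist_force: [1.6, -6.5, 4.7]
width: -0.001
grip_force: 3.0
```

Call:
step_arm([
  {"x":0.004,"y":0.0,"z":0.0,"ax":0.0,"ay":0.0,"az":0.0,"grip":1.0},
  {"x":0.008,"y":0.0,"z":0.0,"ax":0.0,"ay":0.0,"az":0.0,"grip":1.0},
  {"x":0.008,"y":0.0,"z":0.0,"ax":0.0,"ay":0.0,"az":0.0,"grip":1.0},
])

```text
time: 5.3
tool_pos: [0.5499, 0.0799, 0.1092]
tcp_rot: [1.947, 2.461, -0.003]
wrist_force: [1.6, -10.5, 4.5]
width: -0.002
grip_force: 5.2
```

Force is rising against the end wall, so the cover is open. I'll back off the recess wall, lift, and retreat along −y to look into the compartment.

Call:
step_arm([
  {"x":-0.02,"y":0.0,"z":0.0,"ax":0.0,"ay":0.0,"az":0.0,"grip":1.0},
  {"x":-0.04,"y":0.0,"z":0.0,"ax":0.0,"ay":0.0,"az":0.0,"grip":1.0},
  {"x":-0.04,"y":0.0,"z":-0.06,"ax":0.0,"ay":0.0,"az":0.0,"grip":1.0},
  {"x":-0.04,"y":0.0,"z":-0.16,"ax":0.0,"ay":0.0,"az":0.0,"grip":1.0},
  {"x":-0.14,"y":0.0,"z":-0.2,"ax":0.0,"ay":0.0,"az":0.0,"grip":1.0},
  {"x":-0.6,"y":0.0,"z":-0.2,"ax":0.0,"ay":0.0,"az":0.0,"grip":1.0},
  {"x":-0.6,"y":0.0,"z":-0.2,"ax":0.0,"ay":0.0,"az":0.0,"grip":1.0},
  {"x":-0.6,"y":0.0,"z":-0.2,"ax":0.0,"ay":0.0,"az":0.0,"grip":1.0},
  {"x":-0.6,"y":0.0,"z":-0.2,"ax":0.0,"ay":0.0,"az":0.0,"grip":1.0},
  {"x":-0.6,"y":0.0,"z":-0.2,"ax":0.0,"ay":0.0,"az":0.0,"grip":1.0},
  {"x":-0.6,"y":0.0,"z":-0.2,"ax":0.0,"ay":0.0,"az":0.0,"grip":1.0},
  {"x":-0.6,"y":0.0,"z":-0.2,"ax":0.0,"ay":0.0,"az":0.0,"grip":1.0},
])

```text
time: 6.5
tool_pos: [0.6172, -0.2107, 0.2071]
tcp_rot: [-1.951, -2.459, -0.001]
wrist_force: [-0.2, 0.4, -0.0]
width: -0.001
grip_force: 0.0
```

```bash
python3 -c "
from h import *
s=bot.read_state(); print(s['tool_pos'],s['wrist_force'])
save('wrist','w3.png');save('top','t3.png')"
```

```text
[ 0.61721075 -0.21068306  0.20709126] [-0.15957732  0.42913194 -0.03641464]
```

View pics/w3.png

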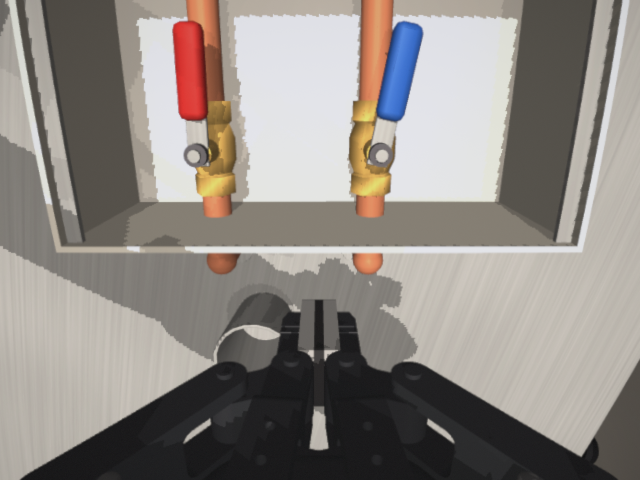

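View pics/t3.png

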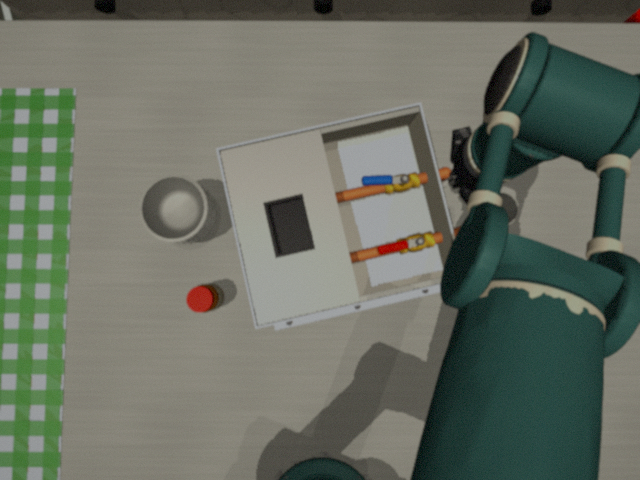

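In the wrist view the red lever is on the near pipe, with its tip near (186,25) and pivot near (196,155). The blue one is on the far pipe, tilted about 0.2 rad. The top view shows the cover fully against the left wall and the cup, bowls and jar undisturbed.

```bash
python3 - <<'E'
from h import *
c=imaging.read_camera('wrist'); im=c['img'].astype(int)
a=.232; C=np.array([.575,-.029]); B=np.array([[np.cos(a),-np.sin(a)],[np.sin(a),np.cos(a)]])
def box(p): return B.T@(p[:2]-C)
piv={}
for n,i,uv in(('red',0,(196,155)),('blue',2,(380,155))):
    m=((im[:,:,i]-np.delete(im,i,2).max(2))>60).astype(np.uint8)
    if n=='red': m[:, 300:]=0
    k=max(cv2.findContours(m,0,2)[0],key=cv2.contourArea); r=cv2.boxPoints(cv2.minAreaRect(k))
    q=np.array([box(onz(c,p,.091)) for p in r]); q=q[np.argsort(q[:,1])]
    lo,hi=q[:2].mean(0),q[2:].mean(0); u=(hi-lo)/np.linalg.norm(hi-lo)
    print(n,'inner',lo,'tip',hi,'len',np.linalg.norm(hi-lo),'angle',np.arctan2(u[0],u[1]),'pivot from tip',hi-.08*u,'cap',box(onz(c,uv,.1)))
# box inner/outer right rim
for uv in((58,250),(582,250)): print('rim corner',box(onz(c,uv,.122)))
p,R=tool(); print('tcp box',box(p),p)
E
```

```text
red inner [-0.07946415 -0.11269809] tip [-0.07370083 -0.04364183] len 0.06929633586211356 angle 0.08326532180320899 pivot from tip [-0.08035436 -0.12336467] cap [-0.0776478  -0.13288296]
blue inner [ 0.04258576 -0.11302446] tip [ 0.05279673 -0.058214  ] len 0.055753481453803384 angle 0.1841845379416679 pivot from tip [ 0.03814513 -0.13686087] cap [ 0.03683224 -0.13324322]
rim corner [-0.16495251 -0.18790423]
rim corner [ 0.16401234 -0.18820934]
tcp box [-6.29477075e-05 -1.84787496e-01] [ 0.61742589 -0.20885123  0.2077883 ]
```

Call:
step_arm([
  {"x":0.1,"y":-0.1,"z":0.0,"ax":0.0,"ay":0.0,"az":0.0,"grip":1.0},
  {"x":0.16,"y":-0.18,"z":0.0,"ax":0.0,"ay":0.0,"az":0.0,"grip":1.0},
  {"x":0.212,"y":-0.236,"z":0.0,"ax":0.0,"ay":0.0,"az":0.0,"grip":1.0},
  {"x":0.212,"y":-0.236,"z":0.0,"ax":0.0,"ay":0.0,"az":0.0,"grip":1.0},
  {"x":0.212,"y":-0.236,"z":0.06,"ax":0.0,"ay":0.0,"az":0.0,"grip":1.0},
  {"x":0.212,"y":-0.236,"z":0.12,"ax":0.0,"ay":0.0,"az":0.0,"grip":1.0},
  {"x":0.212,"y":-0.236,"z":0.17,"ax":0.0,"ay":0.0,"az":0.0,"grip":1.0},
  {"x":0.212,"y":-0.236,"z":0.22,"ax":0.0,"ay":0.0,"az":0.0,"grip":1.0},
  {"x":0.212,"y":-0.236,"z":0.25,"ax":0.0,"ay":0.0,"az":0.0,"grip":1.0},
  {"x":0.212,"y":-0.236,"z":0.26,"ax":0.0,"ay":0.0,"az":0.0,"grip":1.0},
  {"x":0.212,"y":-0.236,"z":0.26,"ax":0.0,"ay":0.0,"az":0.0,"grip":1.0},
])

```text
time: 7.75
tool_pos: [0.4786, -0.1333, 0.0779]
tcp_rot: [-1.948, -2.463, 0.0]
wrist_force: [0.5, -0.2, 0.1]
width: 0.001
grip_force: 0.0
```

```bash
cat >> h.py <<'E'
A=.232; C=np.array([.575,-.029]); B=np.array([[np.cos(A),-np.sin(A)],[np.sin(A),np.cos(A)]])
E
python3 - <<'E'
from h import *
s=bot.read_state(); b=B.T@(s['tool_pos'][:2]-C); print(b,s['tool_pos'],s['wrist_force'])
piv=np.array([-.079,-.134])
for th in np.radians([0,15,30,45,60,75,90,95]):
    u=np.array([np.sin(th),np.cos(th)]);n=np.array([np.cos(th),-np.sin(th)])
    p=piv+.056*u-(.009+.0145*abs(np.cos(th))+.011*np.sin(th))*n
    print(round(np.degrees(th)),'tool x,y',((p-b)/.5)[::-1].round(3))
E
```

```text
[-0.11782217 -0.07937131] [ 0.47858387 -0.13333502  0.07788747] [ 0.47184114 -0.23880729  0.12278019]
0 tool x,y [0.003 0.031]
15 tool x,y [0.012 0.057]
30 tool x,y [0.015 0.087]
45 tool x,y [0.008 0.119]
60 tool x,y [-0.009  0.149]
75 tool x,y [-0.035  0.174]
90 tool x,y [-0.069  0.19 ]
95 tool x,y [-0.077  0.193]
```

The tool is down beside the red lever without contact. Next I'll sweep the lever round along the arc.

Call:
step_arm([
  {"x":0.003,"y":0.031,"z":0.0,"ax":0.0,"ay":0.0,"az":0.0,"grip":1.0},
  {"x":0.012,"y":0.057,"z":0.0,"ax":0.0,"ay":0.0,"az":0.0,"grip":1.0},
  {"x":0.014,"y":0.072,"z":0.0,"ax":0.0,"ay":0.0,"az":0.0,"grip":1.0},
  {"x":0.015,"y":0.087,"z":0.0,"ax":0.0,"ay":0.0,"az":0.0,"grip":1.0},
  {"x":0.012,"y":0.103,"z":0.0,"ax":0.0,"ay":0.0,"az":0.0,"grip":1.0},
  {"x":0.008,"y":0.119,"z":0.0,"ax":0.0,"ay":0.0,"az":0.0,"grip":1.0},
  {"x":0.0,"y":0.134,"z":0.0,"ax":0.0,"ay":0.0,"az":0.0,"grip":1.0},
  {"x":-0.009,"y":0.149,"z":0.0,"ax":0.0,"ay":0.0,"az":0.0,"grip":1.0},
  {"x":-0.022,"y":0.162,"z":0.0,"ax":0.0,"ay":0.0,"az":0.0,"grip":1.0},
  {"x":-0.035,"y":0.174,"z":0.0,"ax":0.0,"ay":0.0,"az":0.0,"grip":1.0},
  {"x":-0.052,"y":0.183,"z":0.0,"ax":0.0,"ay":0.0,"az":0.0,"grip":1.0},
  {"x":-0.062,"y":0.188,"z":0.0,"ax":0.0,"ay":0.0,"az":0.0,"grip":1.0},
])

```text
time: 8.95
tool_pos: [0.5762, -0.141, 0.0776]
tcp_rot: [-1.947, -2.458, 0.001]
wrist_force: [-5.5, 3.5, -1.4]
width: 0.001
grip_force: 2.9
```

```bash
python3 - <<'E'
from h import *
s=bot.read_state(); b=B.T@(s['tool_pos'][:2]-C); print(b,s['tool_pos'],B.T@s['wrist_force'][:2])
E
```

```text
[-0.0245955 -0.109293 ] [ 0.57619257 -0.14101998  0.07758104] [-4.50930177  4.67414849]
```

Call:
step_arm([
  {"x":-0.005,"y":0.0,"z":0.0,"ax":0.0,"ay":0.0,"az":0.0,"grip":1.0},
  {"x":-0.01,"y":0.0,"z":0.0,"ax":0.0,"ay":0.0,"az":0.0,"grip":1.0},
  {"x":-0.012,"y":0.0,"z":0.0,"ax":0.0,"ay":0.0,"az":0.0,"grip":1.0},
  {"x":-0.012,"y":0.0,"z":0.0,"ax":0.0,"ay":0.0,"az":0.0,"grip":1.0},
])

```text
time: 9.35
tool_pos: [0.5787, -0.1463, 0.0778]
tcp_rot: [-1.949, -2.46, -0.002]
wrist_force: [-1.4, 5.0, -2.8]
width: 0.005
grip_force: 2.5
```

```bash
python3 - <<'E'
from h import *
s=bot.read_state(); b=B.T@(s['tool_pos'][:2]-C); print(b,s['tool_pos'],B.T@s['wrist_force'][:2])
E
```

```text
[-0.02335159 -0.11505108] [ 0.57872708 -0.14633778  0.07775667] [-0.25240997  5.16655817]
```

Call:
step_arm([
  {"x":-0.004,"y":0.0,"z":0.0,"ax":0.0,"ay":0.0,"az":0.0,"grip":1.0},
  {"x":-0.008,"y":0.0,"z":0.0,"ax":0.0,"ay":0.0,"az":0.0,"grip":1.0},
  {"x":-0.008,"y":0.0,"z":0.0,"ax":0.0,"ay":0.0,"az":0.0,"grip":1.0},
  {"x":-0.008,"y":0.0,"z":0.0,"ax":0.0,"ay":0.0,"az":0.0,"grip":1.0},
])

```text
time: 9.75
tool_pos: [0.5788, -0.1466, 0.0778]
tcp_rot: [-1.946, -2.455, -0.007]
wrist_force: [-3.1, 16.1, 0.5]
width: 0.001
grip_force: 8.2
```

```bash
python3 - <<'E'
from h import *
s=bot.read_state(); b=B.T@(s['tool_pos'][:2]-C); print(b,s['tool_pos'],B.T@s['wrist_force'][:2])
E
```

```text
[-0.02334531 -0.11530167] [ 0.57879082 -0.14658022  0.07777786] [ 0.66951548 16.35118618]
```

Force jumped to 16 N with no further motion, so the lever is at its stop. I'll back off toward +y, lift clear, then retreat and look.

Call:
step_arm([
  {"x":0.02,"y":0.0,"z":0.0,"ax":0.0,"ay":0.0,"az":0.0,"grip":1.0},
  {"x":0.045,"y":0.0,"z":0.0,"ax":0.0,"ay":0.0,"az":0.0,"grip":1.0},
  {"x":0.045,"y":0.0,"z":-0.06,"ax":0.0,"ay":0.0,"az":0.0,"grip":1.0},
  {"x":0.045,"y":0.0,"z":-0.16,"ax":0.0,"ay":0.0,"az":0.0,"grip":1.0},
  {"x":0.045,"y":0.0,"z":-0.26,"ax":0.0,"ay":0.0,"az":0.0,"grip":1.0},
  {"x":-0.05,"y":0.0,"z":-0.28,"ax":0.0,"ay":0.0,"az":0.0,"grip":1.0},
  {"x":-0.14,"y":0.0,"z":-0.28,"ax":0.0,"ay":0.0,"az":0.0,"grip":1.0},
  {"x":-0.14,"y":0.0,"z":-0.28,"ax":0.0,"ay":0.0,"az":0.0,"grip":1.0},
  {"x":-0.14,"y":0.0,"z":-0.28,"ax":0.0,"ay":0.0,"az":0.0,"grip":1.0},
])

```text
time: 10.65
tool_pos: [0.5963, -0.2212, 0.219]
tcp_rot: [1.952, 2.46, 0.001]
wrist_force: [0.0, 0.2, -0.7]
width: -0.0
grip_force: 0.0
```

```bash
python3 -c "
from h import *
s=bot.read_state(); print(s['tool_pos'],s['wrist_force'])
c=save('wrist','w4.png');t=save('top','t4.png')
cv2.imwrite('pics/b4.png',np.hstack([cv2.resize(x['img'][:,:,::-1],(400,300)) for x in (c,t)]))"
```

```text
[ 0.59630145 -0.22124205  0.21899218] [ 0.03357814  0.16363866 -0.72104514]
```

View pics/b4.png

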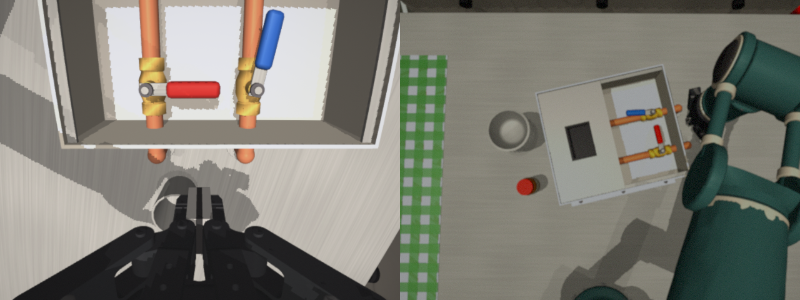

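The red lever lies straight across its pipe, from its pivot near (147,89) to its tip near (219,89). The blue lever is unchanged, the cover is fully open, and the arm is clear of everything.

```bash
python3 -c "
from workcell import bot
print(bot.finish_job())"
```

```text
the job is handed in; nothing more can be done
None
```

I handed the job in at about 11 s of the 56 s allowed: the cover is fully open, the red lever is shut against its stop, and the final pictures show the blue lever, bowls, cup and jar undisturbed (the hand-in returned no verdict).

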